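# Set the raking lamp and draw up the specimen tray

## Robot

A 7-joint arm with a two-finger parallel gripper is mounted at the origin on the work surface. World frame = base frame: x ahead of the robot, y to its left, z up, the work surface at z = 0. Lengths are in m, angles in rad, forces in N, time in s.
With the tool pointing down it reaches from about 0.35 to 0.9 m from the base axis. Payload 19.9 kg.
Tool frame: the origin (TCP) lies midway between the tips of the shut fingers; the grasp point (between the pads) lies 19 mm behind it; z points along the fingers, y is the line along which they close (so a half turn about z gives the same grasp; the last joint's range is limited). The gripper opens to 94 mm and grips with 3 to 60 N. Pads are 16 mm wide; open, the fingers measure 119 mm over their backs; the gripper's body (75 mm by 177 mm) begins 78 mm behind the grasp point.
Start: joints at [1.286, 0.417, -0.01, 1.614, 0.005, 1.111, -0.053], TCP at [0.15, -0.607, 0.184] pointing down, gripper open.
Joint ranges: [-2.81, 2.81], [-0.39, 2.02], [-1.27, 1.25], [0.06, 2.57], [-1.19, 4.33], [0.19, 2], [-2.82, 2.82]. Speed limits (rad/s): [1.89, 1.89, 2.39, 2.39, 3.01, 3.01, 3.01].

## Interface

Orientations are given as [roll, pitch, yaw] about the fixed x, y, z axes, in that order (R = Rz(yaw) Ry(pitch) Rx(roll)).
In Python, from station import * gives the robot as it stands.
- The arm moves only by the tool play_rows, never from a script. Its argument "rows" is one flat list of numbers, 5 for each row, row after row: the shift along the tool's x, y, z in mm, then the turn about the tool's z in rad, then the opening in per cent of the stroke, from 0 (shut) to 100 (fully open). A call has 1 to 12 rows; each row is the pose to reach, as a shift and turn from the pose commanded when the call began, along the tool's axes at that moment; what a row does not reach only later rows make up. A row lasts 1/12 s, in which the tool goes at most 41.7 mm and 7.16 degrees, less where a joint would pass 70% of its speed; a pose out of reach is approached as far as the arm can. A call with a gripper value outside its range is refused whole. The fingers move at their own pace and stop on an object; the grip force is fixed at half the most. Time passes only in rows, so rows that repeat a pose let the fingers close. It gives the time, the measured TCP pose, the force, the opening and the grip force at its end, in the units of the state.
- observe(): the state, without advancing time (a new reading comes with each control period).
- get_image(name): name is "scene" or "top" or "wrist"; returns the picture (480x640x3 uint8, blue, green, red); there is no depth.
- camera_params(name): a dict with "intrinsics" (3x3 intrinsics, pixels), "pose" (4x4, takes a point from camera to world coordinates). Camera axes: x right, y up, looking along -z (the intrinsics and any distortion apply to the point x, -y, -z); pixel columns grow to the right and rows downward; lengths in m; the calibration is good to about 2 mm. A picture is of the moment at which its call begins: read the wrist's pose just before it. camera_params takes no time and is no camera call; for the wrist camera it gives the pose at the moment of the call.
- close_job(): hands the job in; it is judged then, once.
The state is a dict: "clock": time; "q": joint angles; "qvel": joint speeds; "tau": joint torques, N m; "eef_pos": TCP position; "orientation": TCP orientation; "wrist_force": force on the tool from outside, world axes, zero at the start; "moment": the same for the moment, N m; "gripper_width": finger opening in m; "gripper_force": force on a finger pad.
Only numpy, scipy, OpenCV 4.12 (cv2) and the standard library are available. Lean on these libraries where they do the work, as an engineer would, in place of code of your own. Each camera call takes 0.05 s, during which the arm holds its last target. There are 200 camera calls.

## Task

Twist the lamp's light bar anticlockwise to unlock its leaning mast, draw the rod out until the black band on it has just come clear of the collar, and twist the bar back to lock it there. Then hook the specimen tray by its far rim and slide it along the desk, without lifting it, until it lies flat along the wooden ledge; keep the nuts in it, and leave the other things on the desk where they are.

Things in the scene. Friction and masses are not known exactly. Their poses are not given: they have to be found in the camera images.
- lamp: desk lamp fixed to the desk: round steel foot 124 mm wide, 24 mm high, and a mast leaning 30 degrees from vertical towards its own -x (roughly the robot): a fixed grey tube, 22 mm thick, with a ribbed black collar, 34 mm thick, at its upper end, and in it a 14 mm steel rod that carries the light bar. Origin: foot's underside centre; z up. Mast axis starts 20 mm in +x, 18 mm above it
- collar_top (a point): centre of the collar's upper face, on the mast's axis, 140 mm along it
- bar_mid (a point): centre of the light bar, set across the rod's top like a T: aluminium, 110 mm long, 26 wide, 24 high. z points up along the leaning mast axis, y along the bar's length, x across its width (the 26 mm to grip); x and y turn with the bar. Its underside is 53 mm (along the mast) from the collar with the rod fully in
- band_low (a point): lower edge of the one black band (10 mm tall) around the rod, on the mast's axis, 145 mm below the centre of the light bar; hidden inside the tube until the rod is drawn out far enough
- lamp_rod (a joint): how far the rod is drawn out, 0 (in) to 0.110 m (end stop), along the mast's axis, positive outwards. At 0.080 the lower edge of the black band is level with the collar's top. Starts between 0.005 and 0.045. Unlocked it slides with about 3 N of friction and stays where it is left; locked it is held by hidden ridges, with 1 to 6 mm of play
- lamp_head (a joint): twist of rod and light bar about the mast's axis: 0 locked (stop, bar square across the lean) to 1.25 rad unlocked (stop). Positive is anticlockwise seen from above, looking down the mast onto the bar. The lock holds up to about 0.8 and is clear from 0.9; it can be closed again at any length. Turning takes under 0.2 N m; it stays where it is left
- tray: open shallow steel specimen tray, 130 (x) by 170 (y) by 40 mm high, walls 4 mm, 0.4 kg, loose on the desk, beyond the ledge. Origin: centre of the underside; its far rim is 65 mm in +x
- ledge: low pale wooden strip fixed on the desk in front of the tray, nearest the robot: 20 (x) by 240 (y) by 18 mm high, +x towards the tray. Origin: centre of the underside. With the tray against it the tray's centre is 75 mm in +x of the strip's
- nut_a: brown nut, 36 mm wide, 22 mm high, lying loose in the tray; origin under its base
- nut_b: dark brown nut, 36 mm wide, 22 mm high, lying loose in the tray; origin under its base
- pyramid: small white four-sided plaster pyramid weight, 42 mm square foot, 55 mm high, loose bystander; origin at the centre of its underside
- dish: small white ceramic bowl, 68 mm wide, 22 mm high, loose bystander; origin at the centre of its underside
- jar: amber glass jar with white cap, 60 mm wide, 75 mm high, loose bystander; origin at the centre of its underside
- brush: small brush lying flat, 170 mm long, loose bystander, handle 10 to 20 mm thick
- weight: brass weight with a grip neck, 40 mm wide, 48 mm high, loose bystander; origin at the centre of its underside
There are look-alikes about, which are no part of the job. What is meant by the tray is not pink, and is the smaller of those in its own colour.

How it is judged:
On the way, in this order (a step that is already met when the one before it is completed fails the run):
1. the bar is twisted to unlock (more than 0.9 rad) (value of joint lamp_head above 0.9 rad), for 0.1 s.
2. still unlocked, the rod is drawn out to the band (0.074 to 0.088 m) (value of joint lamp_rod between 0.074 and 0.088 m and value of joint lamp_head above 0.8 rad), for 0.2 s.
3. the bar is twisted back to lock (below 0.2 rad) with the rod at that length (value of joint lamp_rod between 0.074 and 0.088 m and value of joint lamp_head below 0.2 rad), for 0.2 s.
4. the tray lies along the ledge (x of tray in the frame of ledge between 0.07 and 0.083 m and y of tray in the frame of ledge between -0.06 and 0.06 m and angle between the x axis of tray and the x axis of ledge, either way round below 0.09 rad and height (world z) of tray below 0.006 m), for 0.2 s.
At the end, for the whole second after the job is handed in: The rod is drawn out 74 to 88 mm (band's lower edge 6 mm below to 8 mm above the collar's top) and locked (twist under 0.2 rad); the tray stands flat on the desk along the ledge (within 8 mm of it, within 0.09 rad of parallel, centred on it within 60 mm) with both nuts inside; everything at rest (all of step 3 and all of step 4 and x of nut_a in the frame of tray between -0.065 and 0.065 m and y of nut_a in the frame of tray between -0.085 and 0.085 m and z of each of nut_a, nut_b in the frame of tray below 0.035 m and x of nut_b in the frame of tray between -0.065 and 0.065 m and y of nut_b in the frame of tray between -0.085 and 0.085 m and linear speed of tray below 0.01 m/s and velocity of joint lamp_rod between -0.005 and 0.005 m/s); the robot touches nothing.
It fails at once if the tray is lifted or tipped (height (world z) of tray above 0.02 m or angle between tray's own z axis and vertical above 0.25 rad).
It fails at once if a bystander is shifted by more than 30 mm or tipped over (distance of any of pyramid, dish, jar, brush, weight from where it was at the start of the episode above 0.03 m or angle between any of pyramid, dish, jar, weight's own z axis and vertical above 0.5 rad).
It also fails if it takes over 58 s, if anything falls off the work surface, if the arm or the gripper's body presses on something with over 40 N, if the wrist force passes 120 N, or if a joint passes its speed limit or range.

## Working session

There is one attempt and no reset: what is moved stays moved. The work goes in short steps, Python scripts to look and compute and a tool call to move; the robot and the scene stay as the last step left them, time stands still between calls to the robot, and variables do not carry over. Pictures are saved under pics/ and viewed, at most 10 in all, crops included, and the job is handed in when it is done.

Besides the shell and the picture viewer there is one more tool, called after ">>>" as name(argument=value, ...) on one line, values as JSON. play_rows: Moves the arm, as the interface text tells. Its arguments: {"type":"object","properties":{"rows":{"type":"array","items":{"type":"number"}}},"required":["rows"]}

```bash
mkdir -p pics; cat > h.py <<'E'
from station import *
import numpy as np, cv2
def save(n,f):
    im=get_image(n); cv2.imwrite('pics/'+f,im); return im
def ray(n,u,v,z,P=None):
    c=P or camera_params(n); K=np.array(c["intrinsics"]);T=np.array(c["pose"])
    d=np.linalg.inv(K)@[u,v,1]; d=T[:3,:3]@[d[0],-d[1],-d[2]]; o=T[:3,3]
    return o+d*(z-o[2])/d[2]
def proj(n,p,P=None):
    c=P or camera_params(n); K=np.array(c["intrinsics"]);T=np.array(c["pose"])
    q=T[:3,:3].T@(np.array(p)-T[:3,3]); u=K@[q[0],-q[1],-q[2]]; return u[:2]/u[2]
E
python3 - <<'E'
from h import *
save('scene','s0.png');save('top','t0.png');
for n in('scene','top'):
    c=camera_params(n);print(n,c)
print(observe())
E
```

```text
scene {'intrinsics': array([[476.9617027 ,   0.        , 320.07631873],
       [  0.        , 476.9617027 , 240.80346414],
       [  0.        ,   0.        ,   1.        ]]), 'pose': array([[ 0.09546815, -0.84203899,  0.53090129,  0.97085003],
       [ 0.99542587,  0.07881151, -0.05400082, -0.11943948],
       [ 0.00362967,  0.53362823,  0.84571138,  0.92508395],
       [ 0.        ,  0.        ,  0.        ,  1.        ]])}
top {'intrinsics': array([[578.48240329,   0.        , 334.00980518],
       [  0.        , 578.48240329, 231.52787313],
       [  0.        ,   0.        ,   1.        ]]), 'pose': array([[ 0.02967281,  0.99446396, -0.10080157,  0.36164908],
       [-0.99937467,  0.02757596, -0.02213213, -0.06511809],
       [-0.01922991,  0.10139526,  0.99466035,  1.26592378],
       [ 0.        ,  0.        ,  0.        ,  1.        ]])}
{'clock': 0.1, 'q': array([ 1.28649113,  0.41791348, -0.01030414,  1.61411438,  0.00469063,
        1.11071703, -0.05299795]), 'qvel': array([ 0.00082189, -0.00200485,  0.00076875, -0.0018174 , -0.00112665,
       -0.00190953, -0.0011143 ]), 'tau': array([ 5.24399911e-04, -8.52586269e+01,  6.39929250e-01, -4.26695144e+01,
       -4.88280226e-02,  1.63380807e-02,  6.94951927e-05]), 'eef_pos': array([ 0.15016723, -0.60630722,  0.18318819]), 'orientation': array([-3.14046702e+00,  7.83528803e-05,  2.42812156e-01]), 'wrist_force': array([ 0.71804762, -1.01375115,  1.06393677]), 'moment': array([-0.00838281,  0.00098077, -0.02561264]), 'gripper_force': 0.0, 'gripper_width': 0.09429705976067553}
```

View pics/s0.png

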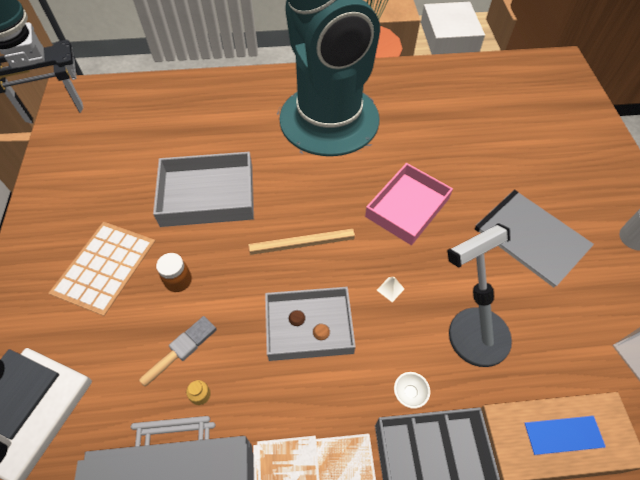

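View pics/t0.png

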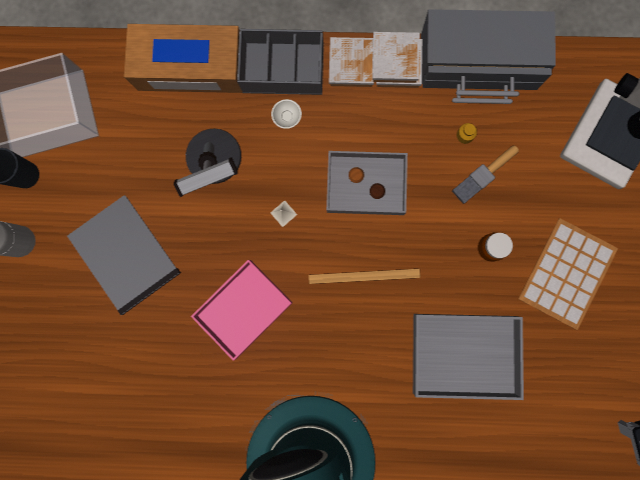

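The tray is the grey one with the nuts (top 367,182; scene 310,322), the ledge is at top (364,276), and the lamp is at top (214,156) with its bar centre near (206,177). Next I'll take enlarged crops of the lamp and the tray with the ledge.

```bash
python3 - <<'E'
import cv2,numpy as np
t=cv2.imread('pics/t0.png');s=cv2.imread('pics/s0.png')
a=cv2.resize(t[120:220,160:260],(400,400),interpolation=cv2.INTER_CUBIC)
b=cv2.resize(s[215:375,430:530],(375,600),interpolation=cv2.INTER_CUBIC)
c=np.zeros((600,800,3),np.uint8);c[:400,:400]=a;c[:,410:785]=b
cv2.imwrite('pics/c1.png',c)
d=cv2.resize(t[140:290,300:430],(520,600),interpolation=cv2.INTER_CUBIC)
cv2.imwrite('pics/c2.png',d)
E
```

```text
(no output)
```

View pics/c1.png

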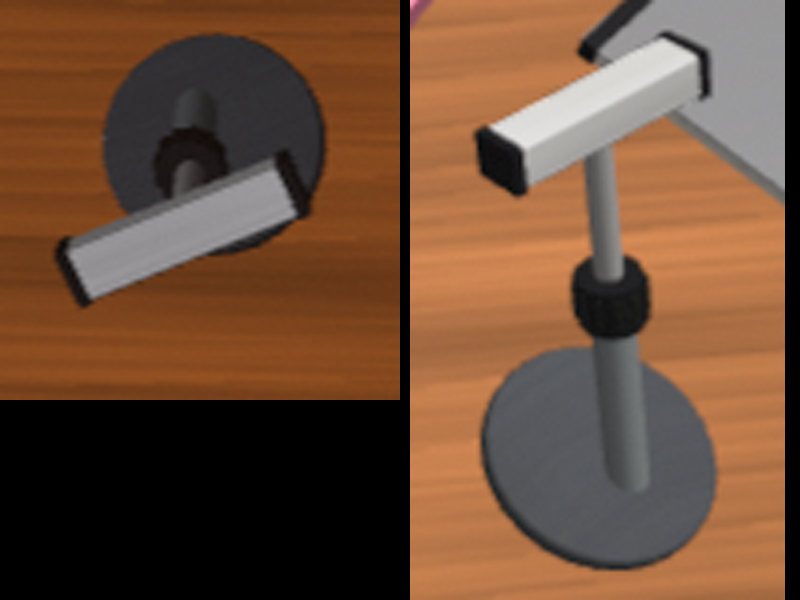

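View pics/c2.png

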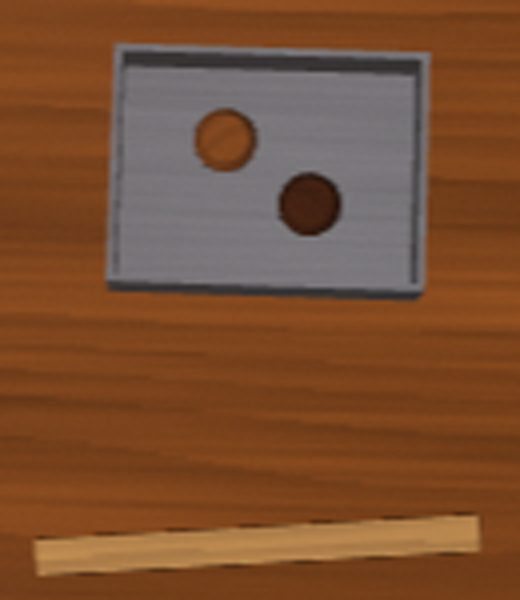

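```bash
cat > fit.py <<'E'
from h import *
from scipy.optimize import least_squares
from scipy.spatial.transform import Rotation as Ro
C={n:camera_params(n) for n in('scene','top')}
def lamp(p):
    x,y,psi,r,phi=p
    Rw=Ro.from_euler('z',psi).as_matrix(); a=np.array([-.5,0,np.cos(np.pi/6)])
    o=np.array([x,y,0]); base=o+Rw@[.02,0,.018]
    Rm=Rw@Ro.from_euler('y',-np.pi/6).as_matrix()@Ro.from_euler('z',phi).as_matrix()
    return o,base,Rw@a,Rm,base+Rw@a*(.140+.053+.012+r)
if __name__=='__main__':
    S=lambda u,v:(430+(u-410)/3.75,215+v/3.75); T=lambda u,v:(160+u/4,120+v/4)
    B=[('scene',(-1,-1,1),S(480,128)),('scene',(1,-1,1),S(527,150)),('scene',(1,-1,-1),S(522,192)),('scene',(-1,-1,-1),S(485,175)),
       ('scene',(-1,1,1),S(663,35)),('scene',(1,1,1),S(706,50)),('scene',(1,1,-1),S(708,97)),
       ('top',(-1,-1,1),T(308,213)),('top',(1,-1,-1),T(288,150)),('top',(-1,1,1),T(85,305)),('top',(1,1,-1),T(66,238))]
    def res(p):
        o,b,a,R,m=lamp(p); e=[]
        for n,s,q in B: e+=list(proj(n,m+R@(np.array(s)*[.013,.055,.012]),C[n])-q)
        f=o+[0,0,.024]
        e+=list(proj('top',f,C['top'])-T(214,143))+list(proj('scene',f,C['scene'])-S(599,455))
        e+=list(proj('scene',b+a*.14,C['scene'])-S(610,272))
        return e
    s=least_squares(res,[.6,.2,.3,.02,0],loss='soft_l1')
    print(s.x,np.round(s.fun,1)); o,b,a,R,m=lamp(s.x); print('axis',a,'mid',m,'\nR',R,'collar',b+a*.14)
    print(Ro.from_matrix(R).as_euler('xyz'))
    U=lambda u,v:(300+u/4,140+v/4)
    for nm,z,ps in(('tray',.04,[(115,43),(431,53),(423,290),(106,282)]),('ledge',.018,[(34,540),(480,515),(481,552),(37,577)])):
        P=np.array([ray('top',*U(*p),z,C['top']) for p in ps]);print(nm,P[:,:2],P.mean(0),'dim',[np.linalg.norm(P[i]-P[i-1]) for i in range(4)])
        v=P[0]-P[1]; print('yaw',np.arctan2(-v[0],v[1])); v=P[3]-P[2]; print(np.arctan2(-v[0],v[1]))
    for nm,q in(('dish',(286,114)),('pyr',(284,213)),('weight',(467,132)),('jar',(497,246))): print(nm,ray('top',*q,.02,C['top']))
E
python3 fit.py
```

```text
[0.65393662 0.23441787 0.36531879 0.02957994 0.06436089] [-0.3 -0.  -2.5 -0.  -0.1  0.5 -0.4 -1.1 -0.3 -0.2 -0.6  0.9 -0.8 -0.
 -2.1 -0.3 -2.9 -0.7 -1.6 -0.2 -2.1  0.2 -0.9 -2.9 -0.2 -2.  -1.6  0.5]
axis [-0.46700496 -0.17862353  0.8660254 ] mid [0.56306682 0.19966131 0.22115218] 
R [[ 0.78422472 -0.40853147 -0.46700496]
 [ 0.36881668  0.91217755 -0.17862353]
 [ 0.49896478 -0.03215823  0.8660254 ]] collar [0.60723612 0.21655552 0.13924356]
[-0.03711608 -0.52240381  0.43960219]
tray [[ 0.66102025 -0.02126278]
 [ 0.65978136 -0.19168643]
 [ 0.53090071 -0.189594  ]
 [ 0.53063495 -0.02043764]] [ 0.59558432 -0.10574521  0.04      ] dim [np.float64(0.13038791728822002), np.float64(0.1704281531013721), np.float64(0.12889763813238503), np.float64(0.16915656513075736)]
yaw -0.007269333902595297
0.0015711169580151004
ledge [[ 0.39250414  0.0147969 ]
 [ 0.41288652 -0.22445419]
 [ 0.39308736 -0.22527909]
 [ 0.37271828  0.01250522]] [ 0.39279907 -0.10560779  0.018     ] dim [np.float64(0.019918129928241764), np.float64(0.2401177362530342), np.float64(0.019816333244558962), np.float64(0.23865513853063333)]
yaw 0.08498721276765171
0.08545338772030195
dish [0.74649678 0.07667952 0.02      ]
pyr [0.52540659 0.07261171 0.02      ]
weight [ 0.71541022 -0.32261302  0.02      ]
jar [ 0.46638553 -0.38838279  0.02      ]
```

```bash
cat >> h.py <<'E'
def go(x,y,z,yaw):
    s=observe(); o=s['eef_pos']; w=s['orientation'][2]
    d=np.array([x,y,z])-o; c,k=np.cos(w),np.sin(w)
    print('now',np.round(o,4),round(w,4),'shift mm',np.round(1000*np.array([c*d[0]+k*d[1],k*d[0]-c*d[1],-d[2]]),1),'turn',round(-((yaw-w+np.pi)%(2*np.pi)-np.pi),3),'t',s['clock'])
E
python3 -c "
from h import *
go(.563,.2,.32,2.0)"
```

```text
now [ 0.1502 -0.6063  0.1832] 0.2428 shift mm [ 594.6 -683.4 -136.8] turn -1.757 t 0.1
```

>>> play_rows(rows=[0,0,-40,0,60,0,0,-80,0,60,0,0,-120,0,60,595,-683,-137,-1.757,60,595,-683,-137,-1.757,60,595,-683,-137,-1.757,60,595,-683,-137,-1.757,60,595,-683,-137,-1.757,60,595,-683,-137,-1.757,60,595,-683,-137,-1.757,60,595,-683,-137,-1.757,60,595,-683,-137,-1.757,60])

```text
clock: 1.1
eef_pos: [0.3216, -0.271, 0.3107]
orientation: [-3.141, 0.0, 1.374]
wrist_force: [1.3, -0.7, 0.3]
gripper_width: 0.0563
gripper_force: 0.0
```

```bash
python3 -c "
from h import *
go(.563,.2,.32,2.0)"
```

```text
now [ 0.3216 -0.271   0.3107] 1.3738 shift mm [509.2 144.5  -9.3] turn -0.626 t 1.1
```

>>> play_rows(rows=[500,140,-9,-0.62,60,500,140,-9,-0.62,60,500,140,-9,-0.62,60,500,140,-9,-0.62,60,500,140,-9,-0.62,60,500,140,-9,-0.62,60,500,140,-9,-0.62,60,500,140,-9,-0.62,60,500,140,-9,-0.62,60,500,140,-9,-0.62,60,500,140,-9,-0.62,60,500,140,-9,-0.62,60])

```text
clock: 2.1
eef_pos: [0.5511, 0.1729, 0.3191]
orientation: [-3.141, -0.0, 1.987]
wrist_force: [0.2, -1.2, 0.0]
gripper_width: 0.0569
gripper_force: 0.0
```

>>> play_rows(rows=[70,20,0,0,60,70,20,0,0,60,70,20,0,0,60])

```text
clock: 2.35
eef_pos: [0.5377, 0.2502, 0.319]
orientation: [-3.141, -0.003, 1.996]
wrist_force: [-0.6, -0.4, 1.0]
gripper_width: 0.0563
gripper_force: 0.0
```

```bash
python3 -c "
from h import *
go(.563,.2,.32,2.0)
P=camera_params('wrist'); print(P)
save('wrist','w1.png')
from fit import lamp
o,b,a,R,m=lamp([0.65393662,0.23441787,0.36531879,0.02957994,0.06436089])
for s in((-1,-1,1),(1,-1,1),(1,1,1),(-1,1,1),(0,0,1)): print(s,proj('wrist',m+R@(np.array(s)*[.013,.055,.012]),P))
"
```

```text
now [0.5377 0.2502 0.319 ] 1.9959 shift mm [-56.2   2.3  -1. ] turn -0.004 t 2.35
{'intrinsics': array([[396.16562249,   0.        , 325.11559537],
       [  0.        , 396.16562249, 241.47218718],
       [  0.        ,   0.        ,   1.        ]]), 'pose': array([[ 0.91124995, -0.39671013, -0.11065531,  0.50511404],
       [ 0.41185182,  0.87691484,  0.2477871 ,  0.32377672],
       [-0.00126437, -0.27136958,  0.96247439,  0.52069831],
       [ 0.        ,  0.        ,  0.        ,  1.        ]])}
(-1, -1, 1) [306.92455901 365.45142159]
(1, -1, 1) [333.88641563 374.23468913]
(1, 1, 1) [335.17787232 243.11900035]
(-1, 1, 1) [305.85303645 238.94141453]
(0, 0, 1) [320.17693731 308.07069929]
```

View pics/w1.png

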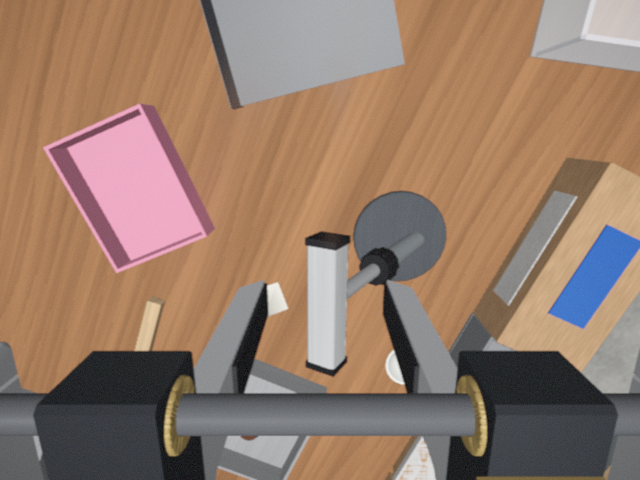

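The wrist view shows the bar between the fingers, with its corners at about (307,365), (337,374) and (306,235). That agrees with the fitted model to about 2 mm. I'll centre, descend and grip.

>>> play_rows(rows=[-30,2,0,0,60,-56,2,0,0,60,-56,2,35,0,60,-56,2,70,0,60,-56,2,95,0,60,-56,2,110,0,60,-56,2,110,0,60,-56,2,110,0,0,-56,2,110,0,0,-56,2,110,0,0,-56,2,110,0,0,-56,2,110,0,0])

```text
clock: 3.4
eef_pos: [0.5652, 0.1931, 0.2102]
orientation: [3.141, 0.0, 1.988]
wrist_force: [-0.1, -0.2, 0.3]
gripper_width: 0.0264
gripper_force: 0.0
```

```bash
python3 -c "
from h import *
go(.563,.2,.209,2.0);print(observe()['moment'])"
```

```text
now [0.5652 0.1931 0.2102] 1.9876 shift mm [7.2 0.8 1.2] turn -0.012 t 3.4
[-0.08926884 -0.11673411  0.01319143]
```

>>> play_rows(rows=[7,1,0,0,0,7,1,0,0,0,7,1,0,0,0])

```text
clock: 3.65
eef_pos: [0.5629, 0.2007, 0.2099]
orientation: [3.141, -0.0, 1.989]
wrist_force: [-0.5, 1.0, 6.1]
gripper_width: 0.0084
gripper_force: 23.7
```

```bash
python3 -c "
from h import *
go(.563,.2,.209,2.0);print(observe()['moment'],observe()['gripper_width'])
save('wrist','w2.png')"
```

```text
now [0.5629 0.2007 0.2099] 1.9888 shift mm [-0.7 -0.2  0.9] turn -0.011 t 3.65
[ 0.26252018 -0.07918972 -0.00601066] 0.008387499312512349
```

View pics/w2.png

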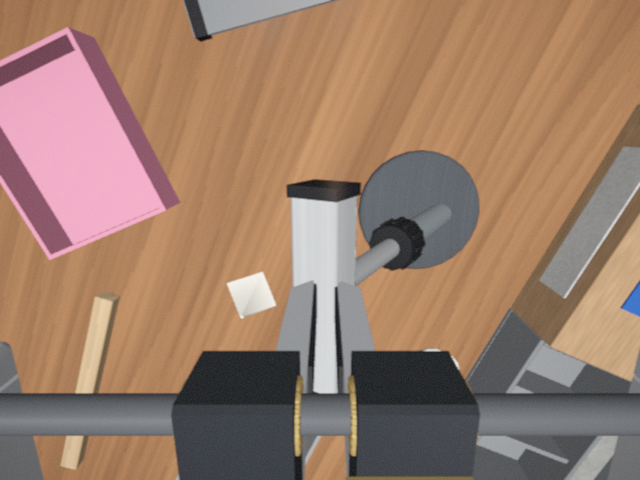

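```bash
python3 -c "
from h import *
from fit import lamp
P=camera_params('wrist');s=observe()
print('tcp',proj('wrist',s['eef_pos'],P))
import itertools
for r in(.01,.02,.03,.04):
  o,b,a,R,m=lamp([0.65393662,0.23441787,0.36531879,r,0.06436089])
  print(r,m,[np.round(proj('wrist',m+R@(np.array(q)*[.013,.055,.012]),P)) for q in((-1,1,1),(1,1,1),(1,1,-1))],'foot',proj('wrist',o+[0,0,.024],P),'collar',proj('wrist',b+a*.14,P))
"
```

```text
tcp [324.5555612  283.05692656]
0.01 [0.57221075 0.20315875 0.20419546] [array([309., 183.]), array([354., 186.]), array([374., 182.])] foot [421.43086382 218.78966879] collar [389.78719511 250.38475365]
0.02 [0.5675407  0.20137252 0.21285572] [array([298., 185.]), array([345., 188.]), array([366., 183.])] foot [421.43086382 218.78966879] collar [389.78719511 250.38475365]
0.03 [0.56287065 0.19958628 0.22151597] [array([286., 187.]), array([335., 190.]), array([358., 185.])] foot [421.43086382 218.78966879] collar [389.78719511 250.38475365]
0.04 [0.5582006  0.19780005 0.23017622] [array([274., 189.]), array([323., 193.]), array([349., 187.])] foot [421.43086382 218.78966879] collar [389.78719511 250.38475365]
```

The fingers closed over the top of the bar: tips at (315,285) and (340,285), in front of it, with an 8 mm opening. I'll open, go lower and grip again.

>>> play_rows(rows=[0,0,0,0,65,0,0,0,0,65,0,0,0,0,65,0,0,0,0,65,0,0,12,0,65,0,0,12,0,65,0,0,12,0,65,0,0,12,0,25,0,0,12,0,25,0,0,12,0,25,0,0,12,0,25,0,0,12,0,25])

```text
clock: 4.7
eef_pos: [0.5628, 0.1998, 0.1975]
orientation: [-3.141, 0.0, 1.988]
wrist_force: [-0.5, -0.8, 0.9]
gripper_width: 0.031
gripper_force: 26.7
```

>>> play_rows(rows=[0,0,0,0,10,0,0,0,0,10,0,0,0,0,10])

```text
clock: 4.95
eef_pos: [0.5628, 0.1998, 0.1975]
orientation: [-3.141, -0.0, 1.988]
wrist_force: [-3.6, -1.9, 3.8]
gripper_width: 0.0307
gripper_force: 26.9
```

>>> play_rows(rows=[0,0,0,-0.1,10,0,0,0,-0.2,10,0,0,0,-0.3,10,0,0,0,-0.4,10,0,0,0,-0.5,10,0,0,0,-0.6,10,0,0,0,-0.7,10,0,0,0,-0.8,10,0,0,0,-0.9,10,0,0,0,-1.0,10,0,0,0,-1.08,10,0,0,0,-1.08,10])

```text
clock: 5.95
eef_pos: [0.5629, 0.1994, 0.1971]
orientation: [-3.141, -0.001, 3.072]
wrist_force: [-3.0, -2.0, -0.5]
gripper_width: 0.027
gripper_force: 29.0
```

```bash
python3 -c "
from h import *
go(.563,.2,.209,2.0);s=observe();print(s['moment'],s['q'])
save('wrist','w3.png')"
```

```text
now [0.5629 0.1994 0.1971] 3.0716 shift mm [ -0.1   0.6 -11.9] turn 1.072 t 5.95
[-0.3909304   0.29579152  0.01286166] [ 0.35061707  0.5560567  -1.03782943  1.64589109  0.50221869  1.23386611
  0.70768985]
```

View pics/w3.png

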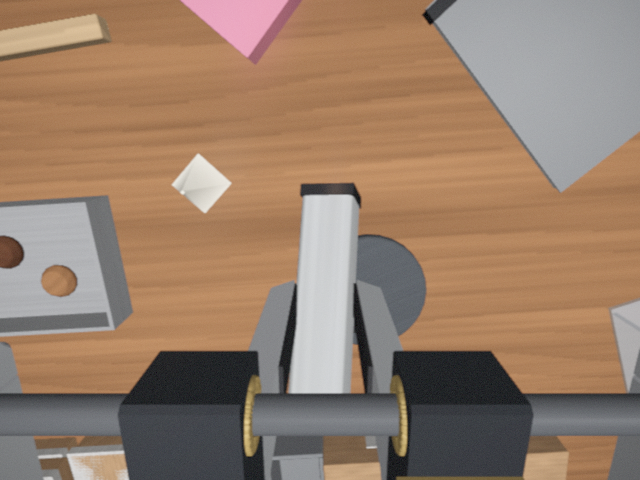

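>>> play_rows(rows=[3,-1.4,-5.6,0,10,6,-2.8,-11.3,0,10,9,-4.1,-16.9,0,10,12,-5.5,-22.5,0,10,15,-6.9,-28,0,10,18,-8.3,-33.8,0,10,21,-9.6,-39.4,0,10,23.6,-11,-45,0,10,23.6,-11,-45,0,10,23.6,-11,-45,0,10])

```text
clock: 6.83
eef_pos: [0.5385, 0.1904, 0.2431]
orientation: [-3.141, 0.0, 3.067]
wrist_force: [-2.9, -4.6, 2.3]
gripper_width: 0.0268
gripper_force: 29.2
```

```bash
python3 -c "
from h import *
from fit import lamp
go(.563,.2,.209,2.0);s=observe();print(s['moment'],s['q'])
im=save('scene','s1.png'); t=save('top','t1.png')
c=np.zeros((600,800,3),np.uint8)
c[:,:375]=cv2.resize(im[215:375,430:530],(375,600),interpolation=cv2.INTER_CUBIC)
c[:400,400:]=cv2.resize(im[260:310,460:510],(400,400),interpolation=cv2.INTER_CUBIC)
cv2.imwrite('pics/c3.png',c)
o,b,a,R,m=lamp([0.65393662,0.23441787,0.36531879,.08,0.06436089])
for d in(.13,.14,.145,.15,.16): print(d,proj('scene',b+a*d))
"
```

```text
now [0.5385 0.1904 0.2431] 3.0675 shift mm [-23.7  11.3  34.1] turn 1.067 t 6.8333
[-0.9855858   0.50108921  0.00995189] [ 0.41989151  0.46731917 -1.09185879  1.65442615  0.43028653  1.28547772
  0.74411917]
0.13 [482.04783054 292.30675976]
0.14 [481.76763289 288.01554657]
0.145 [481.62634504 285.85173019]
0.15 [481.48425551 283.67563618]
0.16 [481.19764399 279.28619494]
```

View pics/c3.png

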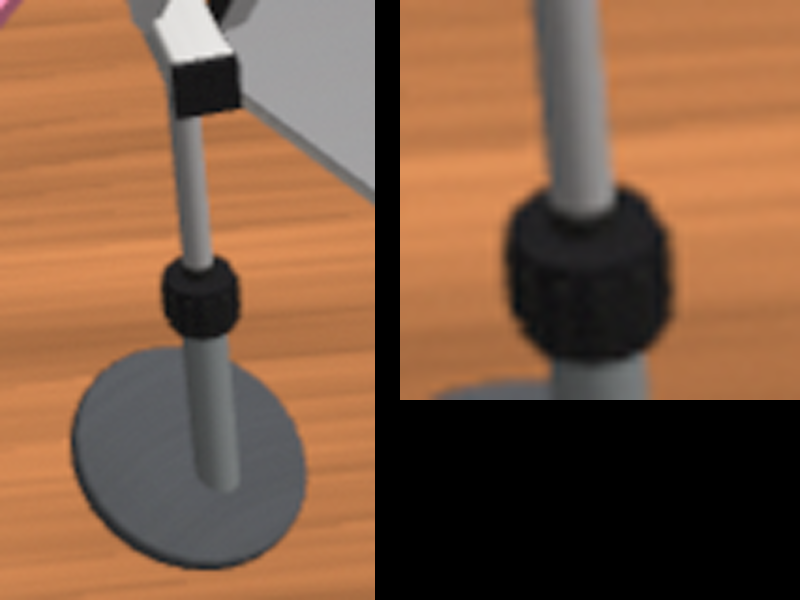

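The rod now ends about 3 px higher, so roughly 7–8 mm of band shows and the extension is about 0.077–0.080 m. I'll pull 3 mm more, then twist back.

>>> play_rows(rows=[1.4,-0.6,-2.6,0,10,1.4,-0.6,-2.6,0,10,1.4,-0.6,-2.6,0,10,1.4,-0.6,-2.6,0,10])

```text
clock: 7.27
eef_pos: [0.5371, 0.1901, 0.2453]
orientation: [-3.141, -0.0, 3.068]
wrist_force: [-1.8, -5.0, 1.1]
gripper_width: 0.0267
gripper_force: 29.1
```

>>> play_rows(rows=[0,0,0,0.1,10,0,0,0,0.2,10,0,0,0,0.3,10,0,0,0,0.4,10,0,0,0,0.5,10,0,0,0,0.6,10,0,0,0,0.7,10,0,0,0,0.8,10,0,0,0,0.9,10,0,0,0,1.0,10,0,0,0,1.1,10,0,0,0,1.12,10])

```text
clock: 8.27
eef_pos: [0.5373, 0.1911, 0.2462]
orientation: [3.14, -0.0, 1.942]
wrist_force: [-2.3, -1.2, 5.3]
gripper_width: 0.0233
gripper_force: 23.7
```

>>> play_rows(rows=[0,0,0,0,10,0,0,0,0,10,0,0,0,0,65,0,0,0,0,65,0,0,0,0,65,0,0,0,0,65,0,0,-35,0,65,0,0,-70,0,65,0,0,-90,0,65,0,0,-90,0,65])

```text
clock: 9.1
eef_pos: [0.5381, 0.1913, 0.3392]
orientation: [3.136, 0.0, 1.948]
wrist_force: [0.2, 0.8, 0.1]
gripper_width: 0.0593
gripper_force: 0.0
```

```bash
python3 -c "
from h import *
from fit import lamp
go(.563,.2,.209,2.0);s=observe();print(s['q'])
im=save('scene','s2.png'); w=save('wrist','w4.png');P=camera_params('wrist')
c=np.zeros((600,800,3),np.uint8)
c[:400,400:]=cv2.resize(im[260:310,460:510],(400,400),interpolation=cv2.INTER_CUBIC)
c[:300,:400]=cv2.resize(w,(400,300));c[300:,:400]=cv2.resize(im[180:330,420:520],(400,300)[:2],interpolation=cv2.INTER_CUBIC) 
cv2.imwrite('pics/c4.png',c)
for r in(.074,.081,.088):
  o,b,a,R,m=lamp([0.65393662,0.23441787,0.36531879,r,0.0])
  print(r,m,[np.round(proj('wrist',m+R@(np.array(q)*[.013,.055,.012]),P)) for q in((-1,1,1),(1,1,-1),(-1,-1,1),(1,-1,1))])
"
```

```text
now [0.5381 0.1913 0.3392] 1.9482 shift mm [ -1.1  26.3 130.2] turn -0.052 t 9.1
[ 0.28791788  0.3126181  -0.87490531  1.51651114  0.24211921  1.42006197
 -0.2209206 ]
0.074 [0.54232243 0.19172685 0.25962109] [array([308., 169.]), array([358., 168.]), array([308., 316.]), array([338., 324.])]
0.081 [0.5390534  0.19047648 0.26568327] [array([302., 170.]), array([353., 169.]), array([303., 319.]), array([334., 328.])]
0.088 [0.53578436 0.18922612 0.27174544] [array([297., 170.]), array([349., 170.]), array([298., 323.]), array([329., 332.])]
```

View pics/c4.png

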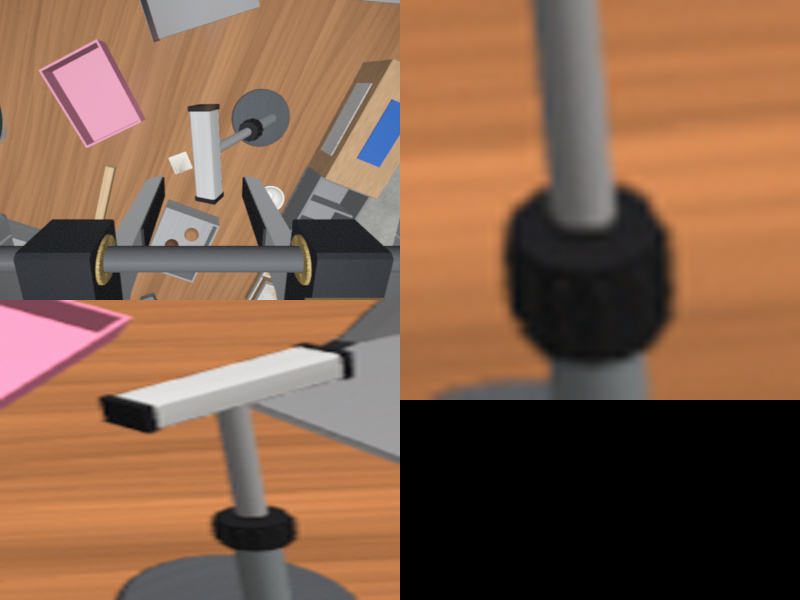

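```bash
cat > prof.py <<'E'
from h import *
from fit import lamp
from scipy.optimize import minimize
import sys
B=[0.65393662,0.23441787,0.36531879]
P=camera_params('wrist'); C=camera_params('scene')
o,b,a,R,m=lamp(B+[0,0])
D=np.arange(.128,.176,.002)
def prof(im,n,P,D):
    g=cv2.cvtColor(im,cv2.COLOR_BGR2GRAY); out=[]
    for d in D:
        u=proj(n,b+a*d,P).astype(np.float32); out.append(int(cv2.remap(g,u[None,:1],u[None,1:],cv2.INTER_LINEAR)[0,0]))
    return out
print('d   ',[int(round(d*1000)) for d in D])
for f in('s0','s1','s2'): print(f,prof(cv2.imread(f'pics/{f}.png'),'scene',C,D))
w=cv2.imread('pics/w4.png'); print('w4',prof(w,'wrist',P,D))
hsv=cv2.cvtColor(w,cv2.COLOR_BGR2HSV)
mk=((hsv[...,1]<40)&(hsv[...,2]>150)).astype(np.uint8)
n,l,st,_=cv2.connectedComponentsWithStats(mk)
u=proj('wrist',lamp(B+[.08,0])[4],P).astype(int); k=l[u[1]-5:u[1]+5,u[0]-5:u[0]+5].max(); mk=(l==k).astype(np.uint8)
print('comp',st[k],cv2.minAreaRect(cv2.findNonZero(mk)))
for y in range(180,320,20): xs=np.where(mk[y])[0]; print(y,xs.min() if len(xs) else 0,xs.max() if len(xs) else 0,[int(v) for v in cv2.cvtColor(w,cv2.COLOR_BGR2GRAY)[y,290:372:4]])
for r in(.07,.075,.08,.085):
  for phi in(-.05,0,.1,.2):
    o,b,a,R,m=lamp(B+[r,phi]); print(r,phi,[[int(round(t)) for t in proj('wrist',m+R@(np.array(q)*[.013,.055,.012]),P)] for q in((-1,1,1),(1,1,1),(1,1,-1),(-1,-1,1),(1,-1,1),(1,-1,-1))])
E
python3 prof.py
```

```text
d    [128, 130, 132, 134, 136, 138, 140, 142, 144, 146, 148, 150, 152, 154, 156, 158, 160, 162, 164, 166, 168, 170, 172, 174]
s0 [28, 33, 34, 41, 59, 85, 94, 94, 95, 95, 95, 95, 96, 96, 95, 95, 96, 96, 96, 96, 96, 97, 98, 99]
s1 [29, 34, 36, 34, 29, 22, 21, 42, 71, 91, 98, 99, 100, 100, 100, 99, 100, 100, 101, 101, 101, 100, 102, 102]
s2 [29, 34, 36, 34, 30, 34, 65, 91, 96, 96, 97, 97, 98, 96, 98, 98, 98, 98, 98, 99, 99, 100, 100, 101]
w4 [88, 115, 133, 143, 144, 143, 142, 143, 144, 144, 143, 145, 146, 144, 144, 144, 144, 146, 145, 145, 146, 145, 146, 146]
comp [ 304  176   52  143 5997] ((329.886474609375, 247.8271942138672), (141.603515625, 45.38018798828125), 86.76029968261719)
180 304 348 [137, 139, 134, 146, 210, 212, 207, 207, 207, 209, 208, 198, 170, 163, 159, 136, 126, 123, 122, 128, 123]
200 305 349 [132, 142, 143, 138, 194, 204, 209, 206, 205, 207, 208, 203, 168, 164, 160, 141, 122, 128, 135, 131, 139]
220 307 350 [143, 139, 145, 147, 155, 203, 210, 204, 204, 205, 207, 205, 179, 165, 162, 156, 135, 137, 126, 126, 136]
240 308 351 [146, 152, 146, 146, 150, 205, 204, 205, 202
[... 1035 characters left out ...]
65], [320, 322], [351, 324], [365, 311]]
0.08 -0.05 [[307, 169], [341, 173], [358, 170], [301, 317], [331, 327], [346, 314]]
0.08 0 [[303, 169], [337, 172], [354, 169], [304, 319], [334, 328], [350, 315]]
0.08 0.1 [[297, 171], [330, 170], [347, 167], [310, 322], [341, 327], [356, 314]]
0.08 0.2 [[290, 174], [322, 169], [340, 166], [317, 324], [348, 327], [362, 313]]
0.085 -0.05 [[303, 169], [338, 174], [354, 171], [297, 320], [328, 330], [343, 317]]
0.085 0 [[299, 170], [334, 173], [351, 169], [300, 322], [331, 330], [347, 317]]
0.085 0.1 [[292, 172], [326, 170], [344, 167], [307, 325], [338, 330], [353, 317]]
0.085 0.2 [[286, 175], [318, 169], [336, 166], [313, 327], [345, 330], [360, 316]]
```

The scene profile puts the locked rod at about 0.0735 m, just short, because the wedging grip pushed it in while closing. I'll grip lower, unlock and redo it longer.

>>> play_rows(rows=[-1,4.5,0,-0.04,65,-1,4.5,35,-0.04,65,-1,4.5,70,-0.04,65,-1,4.5,95,-0.04,65,-1,4.5,106,-0.04,65,-1,4.5,106,-0.04,65,-1,4.5,106,-0.04,10,-1,4.5,106,-0.04,10,-1,4.5,106,-0.04,10,-1,4.5,106,-0.04,10,-1,4.5,106,-0.04,10,-1,4.5,106,-0.04,10])

```text
clock: 10.2
eef_pos: [0.542, 0.191, 0.2298]
orientation: [3.141, 0.0, 1.988]
wrist_force: [-1.8, -0.7, 4.9]
gripper_width: 0.0323
gripper_force: 30.0
```

>>> play_rows(rows=[0,0,0,0,10,0,0,0,0,10])

```text
clock: 10.37
eef_pos: [0.5419, 0.191, 0.2297]
orientation: [3.141, 0.0, 1.988]
wrist_force: [-1.3, -1.0, 6.4]
gripper_width: 0.0322
gripper_force: 29.9
```

>>> play_rows(rows=[0,0,0,-0.1,10,0,0,0,-0.2,10,0,0,0,-0.3,10,0,0,0,-0.4,10,0,0,0,-0.5,10,0,0,0,-0.6,10,0,0,0,-0.7,10,0,0,0,-0.8,10,0,0,0,-0.9,10,0,0,0,-1.0,10,0,0,0,-1.08,10,0,0,0,-1.08,10])

```text
clock: 11.37
eef_pos: [0.5416, 0.1907, 0.2289]
orientation: [3.142, -0.001, 3.072]
wrist_force: [-1.5, -1.0, 1.7]
gripper_width: 0.0286
gripper_force: 29.6
```

```bash
cat > pr2.py <<'E'
import sys
from h import *
from fit import lamp
C=camera_params('scene');o,b,a,R,m=lamp([0.65393662,0.23441787,0.36531879,0,0]);D=np.arange(.130,.170,.0005)
def edge(im):
    g=cv2.cvtColor(im,cv2.COLOR_BGR2GRAY); U=np.array([proj('scene',b+a*d,C) for d in D],np.float32)
    v=cv2.remap(g,U[:,0],U[:,1],cv2.INTER_LINEAR).ravel().astype(float)
    i=np.where(v<60)[0].max(); return D[i]
e0=edge(cv2.imread('pics/s0.png'))
f=sys.argv[1]; print('r est',.07+edge(save('scene',f))-e0, [.07+edge(cv2.imread(f'pics/{k}.png'))-e0 for k in('s1','s2')])
go(.5,.2,.2,3.07);print(observe()['gripper_width'],observe()['q'])
E
python3 pr2.py s3.png
```

```text
r est 0.07150000000000001 [np.float64(0.07700000000000001), np.float64(0.07350000000000001)]
now [0.5416 0.1908 0.229 ] 3.0665 shift mm [42.1  6.1 29. ] turn -0.004 t 11.4167
0.02905274823088137 [ 0.41123916  0.48764522 -1.08414869  1.66484971  0.44850994  1.26517587
  0.7318018 ]
```

>>> play_rows(rows=[2,-0.9,-3.8,0,10,4,-1.8,-7.5,0,10,5.9,-2.7,-11.3,0,10,5.9,-2.7,-11.3,0,10,5.9,-2.7,-11.3,0,10,5.9,-2.7,-11.3,0,10])

```text
clock: 11.92
eef_pos: [0.5355, 0.1885, 0.2408]
orientation: [-3.141, 0.0, 3.067]
wrist_force: [-2.9, -2.5, 3.8]
gripper_width: 0.0288
gripper_force: 29.7
```

```bash
python3 pr2.py s4.png
```

```text
r est 0.08450000000000002 [np.float64(0.07700000000000001), np.float64(0.07350000000000001)]
now [0.5356 0.1886 0.2406] 3.0675 shift mm [36.3  8.8 40.6] turn -0.003 t 11.9667
0.028682231029748526 [ 0.42938107  0.46494037 -1.09797503  1.66564109  0.43011738  1.27888072
  0.74372409]
```

>>> play_rows(rows=[0,0,0,0.1,10,0,0,0,0.2,10,0,0,0,0.3,10,0,0,0,0.4,10,0,0,0,0.5,10,0,0,0,0.6,10,0,0,0,0.7,10,0,0,0,0.8,10,0,0,0,0.9,10,0,0,0,1.0,10,0,0,0,1.1,10,0,0,0,1.1,10])

```text
clock: 12.97
eef_pos: [0.5361, 0.1892, 0.2407]
orientation: [3.14, -0.0, 1.963]
wrist_force: [1.8, 1.3, -1.0]
gripper_width: 0.0325
gripper_force: 29.9
```

```bash
python3 pr2.py s5.png
```

```text
r est 0.08450000000000002 [np.float64(0.07700000000000001), np.float64(0.07350000000000001)]
now [0.536  0.1891 0.2407] 1.9694 shift mm [ 24.  -29.   40.7] turn -1.101 t 13.0167
0.032614816399993696 [ 0.27822074  0.3764908  -0.85849172  1.66925407  0.29956703  1.23264702
 -0.24734649]
```

Rod at 0.0845 m and locked. I'll release and head to the tray.

>>> play_rows(rows=[0,0,0,0,65,0,0,0,0,65,0,0,0,0,65,0,0,0,0,65,0,0,-35,0,65,0,0,-70,0,65,0,0,-98,0,65,0,0,-98,0,65,0,0,-98,0,65])

```text
clock: 13.77
eef_pos: [0.536, 0.1887, 0.3395]
orientation: [3.14, 0.0, 1.968]
wrist_force: [0.2, -0.3, -0.4]
gripper_width: 0.061
gripper_force: 0.0
```

```bash
python3 pr2.py s6.png; cp h.py /dev/null; python3 - <<'E'
from h import *
from fit import lamp
B=[0.65393662,0.23441787,0.36531879]
w=save('wrist','w5.png');P=camera_params('wrist')
hsv=cv2.cvtColor(w,cv2.COLOR_BGR2HSV);mk=((hsv[...,1]<40)&(hsv[...,2]>190))
for y in(185,210,250,290,310): xs=[x for x in np.where(mk[y])[0] if 285<x<350]; print(y,xs[:1],xs[-1:])
for r,phi in((.08,0),(.085,0),(.085,.1),(.085,.2)):
    o,b,a,R,m=lamp(B+[r,phi]); print(r,phi,[[int(round(t)) for t in proj('wrist',m+R@(np.array(q)*[.013,.055,.012]),P)] for q in((-1,1,1),(-1,-1,1))])
go(.70,-.106,.32,0)
E
```

```text
r est 0.08450000000000002 [np.float64(0.07700000000000001), np.float64(0.07350000000000001)]
now [0.5356 0.1884 0.3382] 1.9681 shift mm [ 24.5 -28.4 138.2] turn -1.102 t 13.8167
0.061245712009834585 [ 0.29840308  0.31147333 -0.88254904  1.52165483  0.24189781  1.42258277
 -0.19899197]
185 [np.int64(302)] [np.int64(332)]
210 [np.int64(304)] [np.int64(333)]
250 [np.int64(286)] [np.int64(335)]
290 [np.int64(308)] [np.int64(336)]
310 [np.int64(309)] [np.int64(337)]
0.08 0 [[309, 167], [306, 316]]
0.085 0 [[305, 167], [302, 318]]
0.085 0.1 [[298, 169], [309, 321]]
0.085 0.2 [[291, 172], [315, 324]]
now [0.5354 0.1882 0.3376] 1.968 shift mm [-335.    38.    17.6] turn 1.968 t 13.8667
```

>>> play_rows(rows=[-335,38,0,1.968,100,-335,38,0,1.968,100,-335,38,0,1.968,100,-335,38,0,1.968,100,-335,38,0,1.968,100,-335,38,0,1.968,100,-335,38,0,1.968,100,-335,38,0,1.968,100,-335,38,0,1.968,100,-335,38,0,1.968,100,-335,38,0,1.968,100,-335,38,0,1.968,100])

```text
clock: 14.87
eef_pos: [0.6999, -0.1059, 0.3364]
orientation: [-3.14, 0.002, 0.462]
wrist_force: [0.1, 0.5, 0.3]
gripper_width: 0.0944
gripper_force: 0.0
```

```bash
python3 -c "
from h import *
go(.70,-.106,.10,0); print(observe()['q'])"
```

```text
now [ 0.6999 -0.1059  0.3364] 0.4617 shift mm [0.000e+00 1.000e-01 2.364e+02] turn 0.462 t 14.8667
[ 0.37834695  0.53325811 -0.45953519  1.14056898  0.22715441  1.51846026
 -1.14630389]
```

>>> play_rows(rows=[0,0,40,0.12,100,0,0,80,0.24,100,0,0,120,0.36,100,0,0,160,0.462,100,0,0,200,0.462,100,0,0,236,0.462,100,0,0,265,0.462,100,0,0,290,0.462,100,0,0,310,0.462,100,0,0,320,0.462,100,0,0,322,0.462,100,0,0,322,0.462,100])

```text
clock: 15.87
eef_pos: [0.6998, -0.1055, 0.0159]
orientation: [-3.141, 0.001, 0.006]
wrist_force: [0.6, -0.3, -0.3]
gripper_width: 0.0941
gripper_force: 0.0
```

```bash
python3 -c "
from h import *
go(.69,-.106,.012,0.0); print(observe()['q'])
w=save('wrist','w6.png')"
```

```text
now [ 0.6998 -0.1055  0.0159] 0.0061 shift mm [-9.8  0.4  3.9] turn 0.006 t 15.8667
[ 0.31758559  0.76044222 -0.3221043   1.48798887  0.27352945  0.93888799
 -1.64890578]
```

View pics/w6.png

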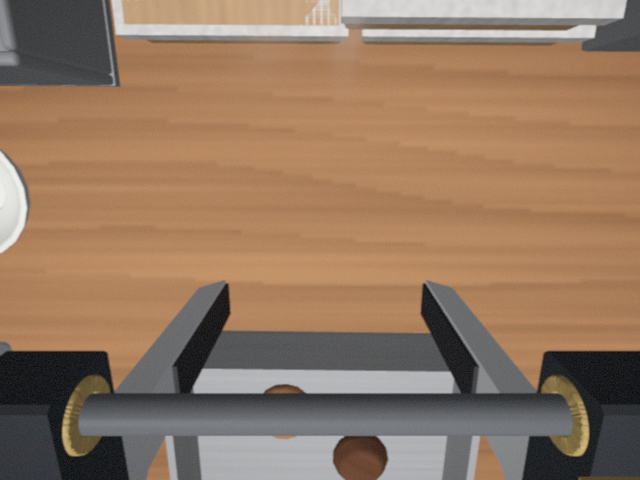

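Both fingertips, at (225,285) and (425,285), stand behind the tray's far wall, and both nuts are in the tray. I'll pull it towards the ledge.

>>> play_rows(rows=[-5,0,5,0,100,-13,0,5,0,100,-23,0,5,0,100,-33,0,5,-0.01,100,-43,0,5,-0.02,100,-53,0,5,-0.03,100,-63,0,5,-0.04,100,-73,0,5,-0.05,100,-83,0,5,-0.06,100,-93,0,5,-0.07,100,-103,0,5,-0.079,100,-110,0,5,-0.079,100])

```text
clock: 16.92
eef_pos: [0.5896, -0.1065, 0.0122]
orientation: [3.141, -0.002, 0.085]
wrist_force: [4.1, -0.0, -2.3]
gripper_width: 0.094
gripper_force: 1.6
```

>>> play_rows(rows=[-6,0,0,0,100,-12,0,0,0,100,-18,0,0,0,100,-24,0,0,0,100,-28,0,0,0,100,-30,0,0,0,100,-30,0,0,0,100])

```text
clock: 17.5
eef_pos: [0.5607, -0.109, 0.012]
orientation: [3.141, -0.002, 0.085]
wrist_force: [3.0, 0.5, 2.9]
gripper_width: 0.0939
gripper_force: 1.6
```

```bash
cat > tr.py <<'E'
from h import *
import sys
t=save('top',sys.argv[1]); go(.54,-.1,.01,.085)
# tray interior/rim mask: low-saturation blob, restricted region
hsv=cv2.cvtColor(t,cv2.COLOR_BGR2HSV); mk=((hsv[...,1]<70)).astype(np.uint8); mk[:, :300]=0; mk[:, 430:]=0; mk[:130]=0; mk[300:]=0
mk=cv2.morphologyEx(mk,cv2.MORPH_OPEN,np.ones((5,5)))
n,l,st,_=cv2.connectedComponentsWithStats(mk); k=1+st[1:,4].argmax(); print(st[k])
d=cv2.resize(t[150:300,290:440],(600,600),interpolation=cv2.INTER_CUBIC); cv2.imwrite('pics/c_'+sys.argv[1],d)
E
python3 tr.py t2.png
```

```text
now [ 0.5607 -0.1089  0.0119] 0.0846 shift mm [-19.8 -10.6   1.9] turn -0.0 t 17.55
[ 326  147   26  119 1955]
```

>>> play_rows(rows=[-4,0,0,0,100,-8,0,0,0,100,-11,0,0,0,100,-13,0,0,0,100,-13,0,0,0,100])

```text
clock: 17.97
eef_pos: [0.5478, -0.1099, 0.0118]
orientation: [3.141, -0.001, 0.085]
wrist_force: [3.4, -0.1, 3.9]
gripper_width: 0.0942
gripper_force: 2.0
```

>>> play_rows(rows=[-1,0,0,0,100,-2,0,0,0,100,-2,0,0,0,100])

```text
clock: 18.22
eef_pos: [0.5461, -0.1101, 0.0118]
orientation: [3.141, -0.002, 0.085]
wrist_force: [6.2, 0.2, 4.3]
gripper_width: 0.0936
gripper_force: 2.7
```

>>> play_rows(rows=[-1,0,0,0,100,-1.5,0,0,0,100,-1.5,0,0,0,100])

```text
clock: 18.47
eef_pos: [0.5448, -0.1102, 0.0118]
orientation: [3.141, -0.002, 0.085]
wrist_force: [6.2, 0.2, 4.9]
gripper_width: 0.0943
gripper_force: 3.0
```

>>> play_rows(rows=[-1,0,0,0,100,-2,0,0,0,100,-2,0,0,0,100])

```text
clock: 18.72
eef_pos: [0.5443, -0.1104, 0.0122]
orientation: [3.141, -0.005, 0.085]
wrist_force: [14.3, -0.4, -0.9]
gripper_width: 0.094
gripper_force: 6.9
```

>>> play_rows(rows=[-1,0,0,0,100,-1.5,0,0,0,100,-1.5,0,0,0,100])

```text
clock: 18.97
eef_pos: [0.5441, -0.1104, 0.0127]
orientation: [3.141, -0.007, 0.085]
wrist_force: [19.2, -0.8, 0.5]
gripper_width: 0.094
gripper_force: 9.5
```

```bash
python3 - <<'E'
from h import *
t=save('top','t3.png');C=camera_params('top')
# brightness along lines crossing ledge into tray (ledge x direction), at several ledge y
L=np.array([.3928,-.1056]);c,s=np.cos(.0852),np.sin(.0852)
g=cv2.cvtColor(t,cv2.COLOR_BGR2HSV)
for y in(-.07,-.03,.03,.07):
    o=[]
    for x in np.arange(.0,.034,.002):
        p=L+[c*x-s*y,s*x+c*y]; u=proj('top',[*p,.018],C).astype(int); o.append((int(g[u[1],u[0],1]),int(g[u[1],u[0],2])))
    print(y,o)
E
```

```text
-0.07 [(142, 52), (135, 53), (130, 53), (127, 52), (135, 51), (135, 51), (132, 52), (130, 51), (132, 52), (132, 54), (130, 53), (130, 51), (145, 51), (132, 52), (132, 52), (137, 52), (132, 52)]
-0.03 [(132, 54), (127, 54), (127, 54), (127, 54), (125, 55), (125, 55), (134, 55), (137, 54), (140, 53), (127, 54), (132, 54), (130, 53), (132, 54), (130, 55), (135, 53), (127, 54), (135, 53)]
0.03 [(144, 196), (143, 207), (142, 203), (144, 197), (143, 196), (97, 92), (6, 124), (10, 126), (10, 128), (9, 145), (7, 138), (7, 138), (9, 137), (7, 138), (9, 140), (6, 138), (7, 140)]
0.07 [(144, 193), (141, 206), (144, 204), (145, 199), (141, 202), (176, 132), (198, 148), (196, 155), (197, 154), (198, 152), (198, 152), (196, 155), (196, 151), (192, 138), (171, 140), (174, 151), (174, 151)]
```

Firm contact with the ledge (about 19 N). I'll back off and lift away.

>>> play_rows(rows=[4,0,0,0,100,10,0,0,0,100,25,0,0,0,100,40,0,0,0,100,40,0,-20,0,100,40,0,-60,0,100,40,0,-100,0,100,40,0,-140,0,100,40,0,-180,0,100,40,0,-200,0,100,40,0,-200,0,100,40,0,-200,0,100])

```text
clock: 20.02
eef_pos: [0.5802, -0.1073, 0.2119]
orientation: [3.141, -0.0, 0.085]
wrist_force: [0.0, -0.3, -2.0]
gripper_width: 0.0939
gripper_force: 0.0
```

```bash
python3 pr2.py s7.png; python3 - <<'E'
from h import *
s=cv2.imread('pics/s7.png'); C=camera_params('scene')
L=np.array([.3928,-.1056]);c,k=np.cos(.0852),np.sin(.0852)
g=cv2.cvtColor(s,cv2.COLOR_BGR2HSV)
def prof(f,z): 
    o=[]
    for x,y in f:
        p=L+[c*x-k*y,k*x+c*y]; u=np.round(proj('scene',[*p,z],C)).astype(int); o.append((int(g[u[1],u[0],1]),int(g[u[1],u[0],2])))
    return o
# x-edges of rim at z=.04: near wall 10..14 mm, far 136..140
for y in(-.07,-.03,.03,.06):
    print(y,'near',prof([(x,y) for x in np.arange(.002,.024,.002)],.04),'far',prof([(x,y) for x in np.arange(.126,.156,.003)],.04))
for x in(.04,.1): 
    for sg in(-1,1): print(x,sg,prof([(x,sg*y) for y in np.arange(.06,.13,.005)],.04))
for im,n in((s,'s7'),):
    h=g; b=s.astype(int)
    # nuts: brown (reddish, dark) inside tray quad
    Q=np.array([proj('scene',[*(L+[c*x-k*y,k*x+c*y]),.004],C) for x,y in((.015,-.09),(.015,.075),(.135,.075),(.135,-.09))],np.int32)
    m=np.zeros(s.shape[:2],np.uint8); cv2.fillPoly(m,[Q],1)
    m&=(g[...,1]>100).astype(np.uint8); n,l,st,ce=cv2.connectedComponentsWithStats(m)
    for q,e in zip(st[1:],ce[1:]):
        if q[4]>20: print(q,e,ray('scene',*e,.012,C))
E
```

```text
r est 0.08400000000000002 [np.float64(0.07700000000000001), np.float64(0.07350000000000001)]
now [ 0.5797 -0.1072  0.2106] 0.0846 shift mm [ -53.4 -312.9   10.6] turn -2.985 t 20.0667
0.09347994268859186 [ 0.46281383  0.36009202 -0.42382048  1.66222713  0.15906997  1.15504661
 -1.48781686]
-0.07 near [(45, 74), (23, 67), (22, 69), (23, 68), (23, 68), (23, 68), (22, 69), (25, 70), (54, 94), (11, 69), (31, 58)] far [(6, 205), (6, 203), (5, 199), (5, 201), (5, 203), (7, 117), (9, 87), (12, 87), (9, 87), (6, 88)]
-0.03 near [(155, 193), (155, 193), (116, 237), (100, 246), (62, 199), (62, 199), (4, 140), (6, 137), (6, 122), (6, 122), (8, 90)] far [(5, 208), (5, 207), (5, 200), (5, 200), (5, 203), (4, 118), (6, 88), (6, 88), (6, 87), (6, 89)]
0.03 near [(152, 191), (154, 190), (116, 237), (99, 247), (62, 200), (62, 200), (4, 140), (6, 138), (7, 117), (7, 117), (9, 87)] far [(5, 207), (5, 205), (5, 201), (5, 199), (5, 202), (6, 135), (9, 88), (9, 88), (12, 87), (9, 87)]
0.06 near [(153, 188), (153, 188), (116, 235), (100, 246), (100, 246), (62, 186), (4, 132), (5, 140), (5, 140), (4, 120), 
[... 269 characters left out ...]
198)]
0.04 1 [(4, 182), (11, 23), (8, 63), (5, 111), (19, 27), (103, 77), (130, 104), (18, 29), (118, 84), (138, 124), (87, 53), (2, 118), (3, 152), (26, 118), (152, 207)]
0.1 -1 [(5, 205), (4, 206), (5, 205), (5, 207), (5, 206), (6, 205), (6, 207), (6, 171), (67, 203), (152, 199), (153, 198), (152, 201), (154, 199), (152, 199), (153, 200)]
0.1 1 [(5, 187), (5, 156), (60, 197), (154, 197), (151, 197), (152, 195), (153, 201), (154, 200), (155, 198), (153, 202), (153, 201), (153, 204), (155, 203), (153, 201), (153, 201)]
[280 260  15  13 153] [287.08496732 265.81699346] [ 0.45541222 -0.13927543  0.012     ]
[304 269  15  15 171] [310.99415205 276.15204678] [ 0.48579163 -0.08931856  0.012     ]
```

```bash
python3 -c "
from station import *
print(close_job())"
```

```text
the job is handed in; nothing more can be done
None
```

I handed the job in at about 20 s, and the judge gave no verdict. By my camera measurements, the lamp is locked with the rod out about 84 mm (my first lock was slightly short, so I unlocked and redid it); the tray is flat and parallel against the ledge, about 14 mm off centre, with both nuts in it. I steered clear of the bystanders but didn't re-measure them.

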